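# Press the craft-tub lids home, smallest to largest

## Task

Clear up the craft bench: three clear tubs of wooden beads have their white lids only half on. With a fingertip, gently press each lid straight down until it is fully home (the soft grey pad in its middle is for this), first the smallest tub, then the medium one, then the largest. Leave the tubs standing where they are, do not lift them, leave the other things on the bench alone, and finish with the hand clear.

Things in the scene. Friction and masses are not known exactly. Their poses are not given: they have to be found in the camera images.
- tub_small: Smallest clear tub, loose on the bench: upright cylinder 50 mm in diameter, 68 mm high to its rim (without lid), about 0.15 kg. Origin: centre of its underside, z up.
- tub_medium: Medium clear tub, loose: 72 mm in diameter, 76 mm high to its rim, about 0.3 kg. Origin: centre of its underside, z up.
- tub_large: Largest clear tub, loose: 96 mm in diameter, 84 mm high to its rim, about 0.5 kg. Origin: centre of its underside, z up.
- pad_small (a point): Centre of the top face of the flat, round, soft grey push pad in the middle of the small tub's white lid: where to press. Pad 34 mm in diameter, standing 8 mm above the lid's 56 mm wide rim; springy, it gives about 1 mm per 3 N (at most 8 mm) and springs back. This point lies 80 mm above the bench when the lid is fully home and the pad is let go, 89 to 92 mm at the start.
- pad_medium (a point): Centre of the top face of the flat, round, soft grey push pad in the middle of the medium tub's white lid: where to press. Pad 56 mm in diameter, standing 8 mm above the lid's 78 mm wide rim; springy, it gives about 1 mm per 3 N (at most 8 mm) and springs back. This point lies 88 mm above the bench when the lid is fully home and the pad is let go, 97 to 100 mm at the start.
- pad_large (a point): Centre of the top face of the flat, round, soft grey push pad in the middle of the large tub's white lid: where to press. Pad 80 mm in diameter, standing 8 mm above the lid's 102 mm wide rim; springy, it gives about 1 mm per 3 N (at most 8 mm) and springs back. This point lies 96 mm above the bench when the lid is fully home and the pad is let go, 105 to 108 mm at the start.
- lid_small (a joint): How far the small lid is pushed down, m: 0 to 0.003 at the start, 0.012 fully home. It slides on with 4 to 5 N of friction, stays where it is left, and then stops hard on the rim. The push goes through the springy pad: about 8 N on the pad is enough, over 30 N on a tub or lid is too hard.
- lid_medium (a joint): The same for the medium lid: 0 to 0.003 at the start, 0.012 fully home, the same friction.
- lid_large (a joint): The same for the large lid: 0 to 0.003 at the start, 0.012 fully home, the same friction.
- glue_bottle: Bystander: white bottle with a grey cap, 48 mm in diameter, 120 mm high, standing beyond the tubs. Origin: centre of its underside.
- tape_roll: Bystander: brown tape roll lying flat, 90 mm in diameter, 22 mm high. Origin: centre of its underside.
- glue_stick: Bystander: white glue stick with a grey cap, 27 mm in diameter, 86 mm high, standing upright. Origin: centre of its underside.

How it is judged:
By the outcome, as a careful person would: the job done as asked, in the order asked, and still so for the second after the job is handed in, with the robot touching nothing.
It also fails if it takes over 48 s, if anything falls off the work surface, if the arm or the gripper's body presses on something with over 40 N, if the wrist force passes 120 N, or if a joint passes its speed limit or range.

## Robot

A 7-joint arm with a two-finger parallel gripper is mounted at the origin on the work surface. World frame = base frame: x ahead of the robot, y to its left, z up, the work surface at z = 0. Lengths are in m, angles in rad, forces in N, time in s.
With the tool pointing down it reaches from about 0.4 to 0.875 m from the base axis. Payload 19.3 kg.
Tool frame: the origin (TCP) lies on the centre line of the jaws, within the pads' length; the fingertips stand ctrl.finger_overhang ahead of it and the grasp point (between the pads) lies 3 mm ahead of it (ctrl.finger_overhang is the distance from the TCP to the fingertips, in m); z points along the fingers, x is the direction in which the jaws open and shut, and the axes are right-handed (so a half turn about z gives the same grasp; the last joint's range is limited). The gripper opens to 85 mm and grips with 20 to 120 N. Pads are 22 mm wide; open, the fingers measure 114 mm over their backs; the gripper's body (76 mm by 85 mm) begins 54 mm behind the grasp point. The pads swing forward as they close: fully open they stand 13 mm farther back than shut.
Start: joints at [-1.307, 0.521, -0.036, 1.599, 0.021, 1.021, -0.113], TCP at [0.205, 0.59, 0.253] pointing down, gripper open.
Joint ranges: [-2.91, 2.91], [-0.3, 2.13], [-1.5, 1.42], [0.17, 2.43], [-1.26, 4.41], [0.16, 1.93], [-2.52, 2.52]. Speed limits (rad/s): [1.89, 1.89, 2.39, 2.39, 3.01, 3.01, 3.01].

## Interface

Orientations are given as a rotation vector (axis times angle).
In Python, from plant import readout, get_image, ctrl, models gives the robot as it stands.
- The arm moves only by the tool jog_arm, never from a script. Its arguments are lists of equal length, an entry for each row: "translation": the shift along the tool's x, y, z in cm, a list of three; "turn": the turn about the tool's z in rad. In form: {"translation": [[tx, ty, tz], ...], "turn": [turn, ...]}. A call has 1 to 5 rows; each row is the pose to reach, as a shift and turn from the pose measured when the call began, along the tool's axes at that moment; what a row does not reach only later rows make up. A row lasts 1/8 s, in which the tool goes at most 62.5 mm and 10.7 degrees, less where a joint would pass 70% of its speed; a pose out of reach is approached as far as the arm can. A call with a gripper value outside its range is refused whole. "grip" is the opening, from -1 (shut) to 1 (fully open), set as the call begins (left out, the last holds). The fingers move at their own pace and stop on an object; the grip force is fixed at half the most. Time passes only in rows, so rows that repeat a pose let the fingers close. It gives the time, the measured TCP pose, the force and the opening at its end, in the units of the state.
- readout.observe(): the state, without advancing time (a new reading comes with each control period).
- get_image(name): name is "scene" or "top"; returns a dict with "frame" (480x640x3 uint8, red, green, blue), "intrinsics" (3x3 intrinsics, pixels), "camera_from_world" (4x4, takes a point from world to camera coordinates). Camera axes: x right, y down, z forward; pixel columns grow to the right and rows downward; lengths in m; the calibration is good to about 2 mm. A picture is of the moment at which its call begins. There is no depth.
- ctrl.sign_off(): hands the job in, once; it reports no verdict.
Trained networks look in the newest picture that a camera, given by its name, has taken for a name from the list of things; names that differ only in an ending like _2 or _b are one class to them, and where a whole thing is asked for, a point or a joint stands for the part that bears it (a point fixed in the world has none). Each returns a list of dicts, best first, with "score" (0 to 1); they miss things now and then, are a little off and sometimes report something else, mostly with a low value. They report only what shows in the picture. A call takes as long as a camera call.
- models.spot_in(label, camera): "point" ([x, y, z] in m, in the coordinates of the camera as it stood for that picture, good to about 4 mm: the middle of the surface that is visible of it).
- models.regions_of(label, camera): "pixels" (480x640 bool, what is visible of it).
The state is a dict: "t": time; "joints": joint angles; "qd": joint speeds; "joint_torque": joint torques, N m; "ee_pos": TCP position; "orientation": TCP orientation; "force": force on the tool from outside, world axes, zero at the start; "wrist_torque": the same for the moment, N m; "opening": opening from 0.0 (shut) to 1.0 (fully open).
Only numpy, scipy, OpenCV 4.12 (cv2) and the standard library are available. Lean on these libraries where they do the work, as an engineer would, in place of code of your own. Each camera call takes 0.05 s, during which the arm holds its last target.

## Working session

There is one attempt and no reset: what is moved stays moved. The work goes in short steps, Python scripts to look and compute and a tool call to move; the robot and the scene stay as the last step left them, time stands still between calls to the robot, and variables do not carry over. Pictures are saved under pics/ and viewed, and the job is handed in when it is done.

Besides the shell and the picture viewer there is one more tool, called after "Call:" in YAML: its name, and indented under it one key for each argument. jog_arm: Moves the arm, as the interface text tells. Its arguments: {"type":"object","properties":{"translation":{"type":"array"},"turn":{"type":"array"},"grip":{"type":"number"}},"required":["translation","turn"]}

```bash
mkdir -p pics; ls
cat > h.py <<'E'
import numpy as np,cv2
from plant import readout,get_image,ctrl,models
def ray(im,u,v,z):
    K=np.array(im['intrinsics']);T=np.array(im['camera_from_world']);R=T[:3,:3];c=-R.T@T[:3,3]
    d=R.T@np.linalg.solve(K,[u,v,1]);return c+d*(z-c[2])/d[2]
def save(im,n): cv2.imwrite('pics/'+n+'.png',im['frame'][:,:,::-1])
E
python3 - <<'E'
from h import *
s=readout.observe();print(s);print(ctrl.finger_overhang)
Z={'pad_small':.0905,'pad_medium':.0985,'pad_large':.1065}
for c in ['scene','top']:
    im=get_image(c);save(im,c+'0');T=np.array(im['camera_from_world'])
    print(c,'cam',-T[:3,:3].T@T[:3,3])
    for n in ['pad_small','pad_medium','pad_large','tub_small','tub_medium','tub_large','glue_bottle','tape_roll','glue_stick']:
        for r in models.spot_in(n,c)[:2]:
            p=T[:3,:3].T@(np.array(r['point'])-T[:3,3]);print(n,round(r['score'],2),p.round(3))
        if n in Z:
            for r in models.regions_of(n,c)[:2]:
                v,u=np.nonzero(r['pixels']);print('  mask',round(r['score'],2),len(u),u.mean(),v.mean(),u.min(),u.max(),v.min(),v.max(),ray(im,u.mean(),v.mean(),Z[n]).round(4))
E
```

```text
pics
{'t': 0.0, 'joints': array([-1.30717669,  0.52203887, -0.03635146,  1.60001414,  0.02123368,
        1.02112342, -0.11277445]), 'qd': array([-0.0010607 ,  0.00187156,  0.00014044, -0.00174107, -0.00047614,
        0.00015059,  0.00066451]), 'joint_torque': array([ 1.16762760e-03, -9.27083445e+01,  1.98037572e+00, -3.69937456e+01,
        1.79174496e-02,  8.06078722e-03,  1.78907521e-05]), 'ee_pos': array([0.20470662, 0.59017907, 0.25270778]), 'orientation': array([ 2.55894901e+00,  1.82112766e+00, -1.43240437e-03]), 'force': array([ 0.40404848,  0.3566578 , -0.00982988]), 'wrist_torque': array([ 0.0324817 , -0.01659443,  0.0101263 ]), 'opening': 1.0015532049470426}
0.022
scene cam [1.28414921 0.01137612 0.69172365]
pad_small 0.75 [ 0.508 -0.044  0.089]
  mask 0.55 288 266.3541666666667 204.18055555555554 256 277 196 212 [ 0.5071 -0.0443  0.0905]
pad_medium 0.85 [0.599 0.258 0.098]
  mask 0.59 853 466.7620164126612 231.21805392731537 448 485 217 245 [0.5984 0.2562 0.0985]
  mask 0.22 1730 268.15722543352604 222.86589595375722 250 285 195 252 [ 0.5639 -0.0398  0.0985]
pad_large 0.
[... 610 characters left out ...]
905]
pad_medium 0.9 [0.593 0.255 0.099]
pad_medium 0.64 [ 0.504 -0.046  0.081]
  mask 0.66 1266 137.14218009478674 263.0323854660348 117 157 244 282 [0.5927 0.2559 0.0985]
pad_large 0.6 [ 0.491 -0.237  0.105]
  mask 0.81 2816 497.65625 326.2066761363636 468 527 297 356 [ 0.491  -0.237   0.1065]
tub_small 0.72 [0.588 0.254 0.088]
tub_small 0.57 [ 0.5   -0.045  0.083]
tub_medium 0.97 [0.588 0.248 0.089]
tub_medium 0.58 [0.59  0.257 0.09 ]
tub_large 0.85 [ 0.489 -0.227  0.109]
tub_large 0.51 [ 0.49  -0.231  0.108]
glue_bottle 0.59 [0.59  0.258 0.098]
glue_bottle 0.56 [0.726 0.195 0.084]
tape_roll 0.68 [0.711 0.032 0.023]
glue_stick 0.92 [ 0.728 -0.163  0.081]
glue_stick 0.28 [0.724 0.193 0.082]
```

View pics/scene0.png

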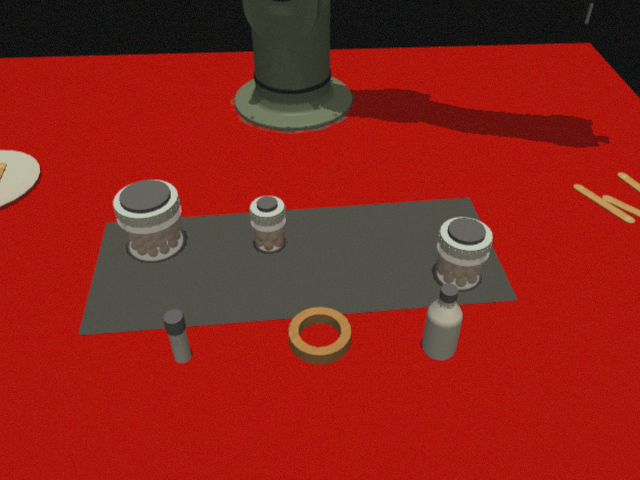

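View pics/top0.png

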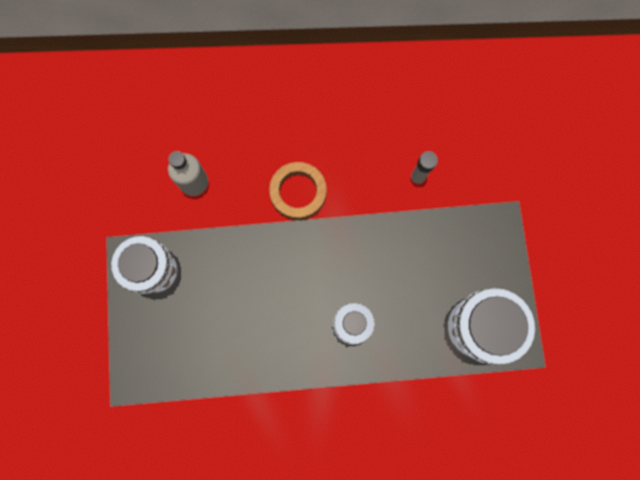

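Scene view: the small tub's pad is at about (267,204), the medium's at (467,231) and the large's at (145,196). In the top view they are at (354,323), (137,263) and (498,326). Both cameras agree to within 7 mm, so I'll use the average: small (0.504,-0.044), medium (0.596,0.256), large (0.494,-0.237).

```bash
cat > d.py <<'E'
import sys
from h import *
from scipy.spatial.transform import Rotation as Ro
s=readout.observe();R=Ro.from_rotvec(s['orientation']).as_matrix()
t=np.array([float(a) for a in sys.argv[1:4]])
print(s['t'],s['ee_pos'].round(4),'force',s['force'].round(2),'open',round(s['opening'],3),'tilt',R[2,2].round(5),'x axis',R[:,0].round(3));print('shift cm',(R.T@(t-s['ee_pos'])*100).round(2))
E
python3 d.py .504 -.044 .2
```

```text
1.3 [0.2048 0.5905 0.2533] force [-0.01 -0.28 -0.48] open 1.002 tilt -1.0 x axis [ 0.328  0.945 -0.   ]
shift cm [-50.14  49.06   5.33]
```

Call:
jog_arm:
  translation:
    - [-4, 4, 0]
    - [-8, 8, 0]
    - [-12, 12, 0]
    - [-16, 16, 0]
    - [-20, 20, 0]
  turn: [0, 0, 0, 0, 0]
  grip: -1

```text
t: 1.92
ee_pos: [0.3288, 0.3343, 0.2535]
orientation: [-2.56, -1.821, -0.001]
force: [1.8, 1.3, 0.2]
opening: 0.0
```

```bash
python3 d.py .504 -.044 .2
```

```text
1.925 [0.3288 0.3343 0.2535] force [1.76 1.32 0.21] open 0.0 tilt -1.0 x axis [0.328 0.945 0.001]
shift cm [-30.01  28.95   5.34]
```

Call:
jog_arm:
  translation:
    - [-4, 4, 0]
    - [-8, 8, 1]
    - [-12, 12, 1]
    - [-16, 16, 2]
    - [-20, 20, 3]
  turn: [0, 0, 0, 0, 0]

```text
t: 2.55
ee_pos: [0.453, 0.0782, 0.2235]
orientation: [2.559, 1.822, 0.003]
force: [0.7, 1.6, -0.4]
opening: -0.0
```

```bash
python3 d.py .504 -.044 .2
```

```text
2.55 [0.453  0.0782 0.2235] force [ 0.66  1.63 -0.38] open -0.0 tilt -1.0 x axis [0.327 0.945 0.001]
shift cm [-9.88  8.81  2.35]
```

Call:
jog_arm:
  translation:
    - [-4, 4, 1]
    - [-8, 7, 2]
    - [-9.9, 8.8, 4]
    - [-9.9, 8.8, 6.5]
    - [-9.9, 8.8, 8]
  turn: [0, 0, 0, 0, 0]

```text
t: 3.18
ee_pos: [0.5036, -0.0442, 0.1425]
orientation: [-2.559, -1.821, -0.002]
force: [0.2, 0.7, 0.6]
opening: -0.001
```

```bash
python3 - <<'E'
from h import *
for c in ['scene','top']: save(get_image(c),c+'1')
a=[cv2.imread(f'pics/{c}1.png') for c in ('scene','top')]
cv2.imwrite('pics/c1.png',np.hstack([cv2.resize(a[0][100:280,180:360],(400,400)),cv2.resize(a[1][230:410,260:440],(400,400))]))
E
python3 d.py .504 -.044 .12
```

```text
3.275 [ 0.5033 -0.0437  0.1425] force [0.52 1.41 0.03] open -0.004 tilt -1.0 x axis [0.327 0.945 0.001]
shift cm [-0.01  0.08  2.25]
```

View pics/c1.png

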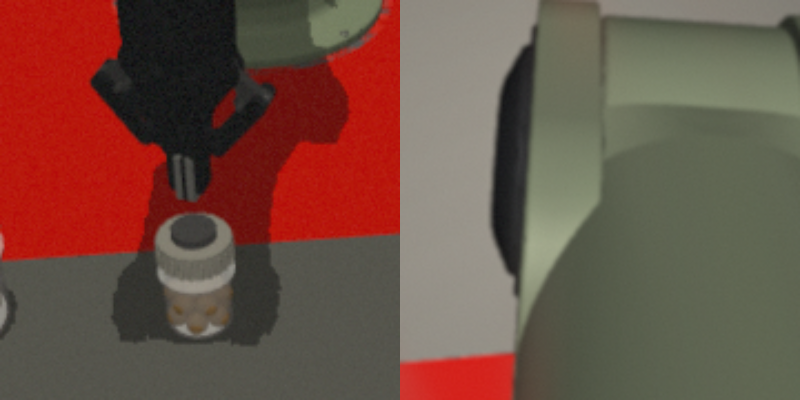

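The fingertips hang centred over the small pad (crop at (190,200) vs pad (192,230)), with nothing touching yet. I'll go down in steps and watch the force.

Call:
jog_arm:
  translation:
    - [0, 0.1, 1.5]
    - [0, 0.1, 2.5]
    - [0, 0.1, 2.8]
    - [0, 0.1, 3.1]
    - [0, 0.1, 3.2]
  turn: [0, 0, 0, 0, 0]

```text
t: 3.9
ee_pos: [0.5043, -0.044, 0.1106]
orientation: [-2.558, -1.822, -0.001]
force: [-0.7, 0.8, 4.1]
opening: 0.004
```

Call:
jog_arm:
  translation:
    - [0, 0, 0.2]
    - [0, 0, 0.4]
    - [0, 0, 0.6]
    - [0, 0, 0.8]
    - [0, 0, 0.8]
  turn: [0, 0, 0, 0, 0]

```text
t: 4.53
ee_pos: [0.5043, -0.044, 0.1025]
orientation: [-2.558, -1.822, -0.0]
force: [-1.1, 0.1, 3.5]
opening: -0.002
```

Call:
jog_arm:
  translation:
    - [0, 0, 0.1]
    - [0, 0, 0.2]
    - [0, 0, 0.3]
    - [0, 0, 0.4]
    - [0, 0, 0.4]
  turn: [0, 0, 0, 0, 0]

```text
t: 5.15
ee_pos: [0.5044, -0.044, 0.0986]
orientation: [-2.558, -1.822, -0.001]
force: [-2.1, -0.0, 9.9]
opening: -0.002
```

Call:
jog_arm:
  translation:
    - [0, 0, 0.1]
    - [0, 0, 0.1]
    - [0, 0, 0.1]
  turn: [0, 0, 0]

```text
t: 5.52
ee_pos: [0.5045, -0.044, 0.0979]
orientation: [-2.558, -1.822, -0.001]
force: [-2.9, 0.4, 13.0]
opening: -0.003
```

Call:
jog_arm:
  translation:
    - [0, 0, -1]
    - [0, 0, -4]
    - [0, 0, -8]
    - [0, 0, -12]
    - [0, 0, -12]
  turn: [0, 0, 0, 0, 0]

```text
t: 6.15
ee_pos: [0.5057, -0.0442, 0.2204]
orientation: [2.558, 1.821, 0.007]
force: [-0.4, 0.2, -0.4]
opening: -0.003
```

```bash
python3 d.py .596 .256 .21
```

```text
6.15 [ 0.5057 -0.0442  0.2204] force [-0.39  0.16 -0.44] open -0.003 tilt -0.99999 x axis [0.327 0.945 0.003]
shift cm [31.32 -1.29  1.13]
```

Call:
jog_arm:
  translation:
    - [5, -0.2, 0]
    - [10, -0.4, 0]
    - [15, -0.6, 0]
    - [20, -0.8, 1]
    - [25, -1, 1]
  turn: [0, 0, 0, 0, 0]

```text
t: 6.78
ee_pos: [0.5777, 0.1968, 0.2094]
orientation: [2.558, 1.822, 0.004]
force: [1.1, 0.4, 0.5]
opening: 0.001
```

```bash
python3 d.py .596 .256 .15
```

```text
6.775 [0.5777 0.1968 0.2094] force [1.12 0.37 0.46] open 0.001 tilt -1.0 x axis [0.327 0.945 0.001]
shift cm [ 6.19 -0.23  5.95]
```

Call:
jog_arm:
  translation:
    - [4, -0.1, 0]
    - [6.2, -0.2, 1]
    - [6.2, -0.2, 4]
    - [6.2, -0.2, 6]
    - [6.2, -0.2, 6]
  turn: [0, 0, 0, 0, 0]

```text
t: 7.4
ee_pos: [0.5956, 0.2549, 0.1478]
orientation: [2.559, 1.821, -0.001]
force: [0.4, -0.4, -0.3]
opening: -0.001
```

```bash
python3 - <<'E'
from h import *
im=get_image('scene');save(im,'scene2')
for n,z in (('pad_small',.080),('pad_medium',.0985)):
    for r in models.regions_of(n,'scene')[:2]:
        v,u=np.nonzero(r['pixels']);print(n,round(r['score'],2),len(u),u.mean(),v.mean(),ray(im,u.mean(),v.mean(),z).round(4))
E
python3 d.py .596 .256 .12
```

```text
pad_small 0.7 264 267.1287878787879 209.375 [ 0.5072 -0.0438  0.08  ]
pad_medium 0.71 870 466.71379310344827 231.70689655172413 [0.5995 0.2559 0.0985]
7.55 [0.5968 0.2557 0.1505] force [-0.35 -0.35  0.74] open -0.0 tilt -0.99999 x axis [0.328 0.945 0.002]
shift cm [-0.01 -0.1   3.04]
```

View pics/scene2.png

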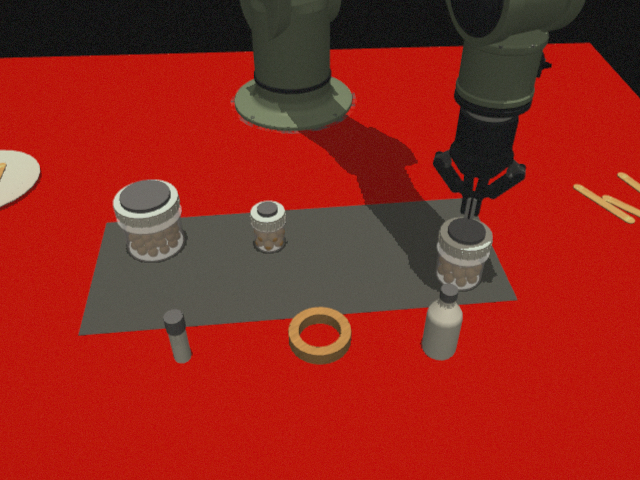

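The small lid is down: its pad now shows at row 209, was 204, and the xy is unchanged if I assume the 80 mm home height. The tips hang over the medium pad at (467,231). Pressing it now.

Call:
jog_arm:
  translation:
    - [0, 0, 1.5]
    - [0, 0, 2.6]
    - [0, 0, 2.8]
    - [0, 0, 3.0]
    - [0, 0, 3.2]
  turn: [0, 0, 0, 0, 0]

```text
t: 8.18
ee_pos: [0.597, 0.2558, 0.1187]
orientation: [2.558, 1.821, 0.006]
force: [-1.3, -0.9, 4.7]
opening: -0.001
```

Call:
jog_arm:
  translation:
    - [0, 0, 0.2]
    - [0, 0, 0.4]
    - [0, 0, 0.6]
    - [0, 0, 0.8]
    - [0, 0, 0.8]
  turn: [0, 0, 0, 0, 0]

```text
t: 8.8
ee_pos: [0.597, 0.2558, 0.1105]
orientation: [2.558, 1.821, 0.006]
force: [-1.8, -0.8, 3.8]
opening: 0.003
```

Tip at 88.5 mm; it needs to reach about 84.

Call:
jog_arm:
  translation:
    - [0, 0, 0.1]
    - [0, 0, 0.2]
    - [0, 0, 0.3]
    - [0, 0, 0.4]
    - [0, 0, 0.4]
  turn: [0, 0, 0, 0, 0]

```text
t: 9.43
ee_pos: [0.5971, 0.2559, 0.1068]
orientation: [2.558, 1.821, 0.006]
force: [-3.5, -1.3, 10.0]
opening: 0.0
```

Call:
jog_arm:
  translation:
    - [0, 0, 0.1]
    - [0, 0, 0.1]
    - [0, 0, 0.1]
  turn: [0, 0, 0]

```text
t: 9.8
ee_pos: [0.5972, 0.2558, 0.1062]
orientation: [2.558, 1.821, 0.007]
force: [-5.3, -2.0, 11.7]
opening: 0.002
```

Call:
jog_arm:
  translation:
    - [0, 0, -1]
    - [0, 0, -4]
    - [0, 0, -8]
    - [0, 0, -12]
    - [0, 0, -12]
  turn: [0, 0, 0, 0, 0]

```text
t: 10.42
ee_pos: [0.598, 0.2562, 0.2295]
orientation: [2.558, 1.82, 0.015]
force: [0.6, 0.2, -0.9]
opening: -0.002
```

```bash
python3 d.py .494 -.237 .23
```

```text
10.425 [0.598  0.2562 0.2295] force [ 0.59  0.18 -0.89] open -0.002 tilt -0.99995 x axis [0.328 0.945 0.007]
shift cm [-50.01   6.35  -0.33]
```

Call:
jog_arm:
  translation:
    - [-5, 0.6, 0]
    - [-10, 1.2, 0]
    - [-15, 1.9, 0]
    - [-20, 2.5, 0]
    - [-25, 3.2, 0]
  turn: [0, 0, 0, 0, 0]

```text
t: 11.05
ee_pos: [0.5456, 0.0081, 0.2276]
orientation: [2.558, 1.82, 0.015]
force: [0.9, -0.1, -0.4]
opening: -0.002
```

```bash
python3 d.py .494 -.237 .23
```

```text
11.05 [0.5456 0.0081 0.2276] force [ 0.93 -0.1  -0.39] open -0.002 tilt -0.99995 x axis [0.328 0.945 0.006]
shift cm [-24.84   3.16  -0.38]
```

Call:
jog_arm:
  translation:
    - [-5, 0.6, 0]
    - [-10, 1.2, 0]
    - [-15, 1.9, 0]
    - [-20, 2.5, 0]
    - [-24.8, 3.2, 0]
  turn: [0, 0, 0, 0, 0]

```text
t: 11.68
ee_pos: [0.4939, -0.2383, 0.2258]
orientation: [2.558, 1.82, 0.014]
force: [0.9, 0.0, 0.2]
opening: -0.0
```

```bash
python3 - <<'E'
from h import *
im=get_image('scene');save(im,'scene3')
for n,z in (('pad_small',.080),('pad_medium',.088),('pad_large',.1065)):
    for r in models.regions_of(n,'scene')[:2]:
        v,u=np.nonzero(r['pixels']);print(n,round(r['score'],2),len(u),u.mean(),v.mean(),ray(im,u.mean(),v.mean(),z).round(4))
E
python3 d.py .494 -.237 .16
```

```text
pad_small 0.73 263 267.4942965779468 209.3384030418251 [ 0.5072 -0.0432  0.08  ]
pad_medium 0.77 830 465.6566265060241 236.63253012048193 [0.5985 0.2561 0.088 ]
pad_large 0.83 1371 144.82421590080233 196.2472647702407 [ 0.4974 -0.2362  0.1065]
11.875 [ 0.4941 -0.2374  0.2256] force [0.54 0.7  0.11] open 0.0 tilt -0.99996 x axis [0.329 0.944 0.006]
shift cm [-0.01 -0.06  6.56]
```

View pics/scene3.png

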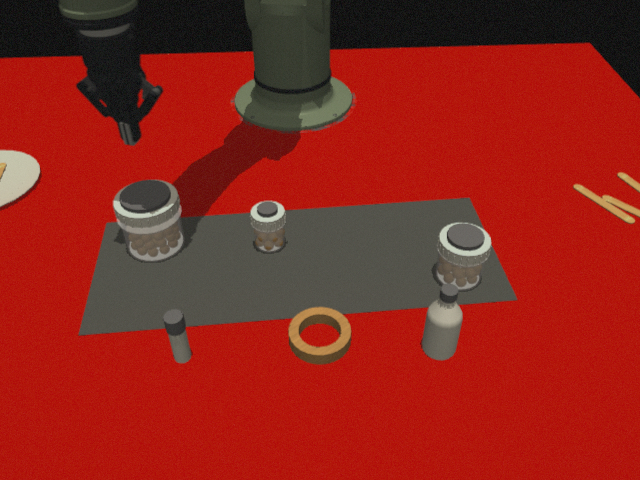

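The medium lid is home: its pad is at row 237, was 231, with unchanged xy at 88 mm. The hand is over the large pad at (145,196).

Call:
jog_arm:
  translation:
    - [0, 0, 3]
    - [0, 0, 6]
    - [0, 0, 8]
    - [0, 0, 8.6]
    - [0, 0, 8.6]
  turn: [0, 0, 0, 0, 0]

```text
t: 12.5
ee_pos: [0.4951, -0.2365, 0.1397]
orientation: [2.559, 1.819, 0.014]
force: [1.0, 0.5, 0.5]
opening: 0.0
```

```bash
python3 d.py .494 -.237 .115
```

```text
12.5 [ 0.4951 -0.2365  0.1397] force [0.99 0.45 0.52] open 0.0 tilt -0.99996 x axis [0.329 0.944 0.006]
shift cm [-0.1  -0.1   2.47]
```

Call:
jog_arm:
  translation:
    - [0, 0, 0.6]
    - [0, 0, 0.9]
    - [0, 0, 1.1]
    - [0, 0, 1.3]
    - [0, 0, 1.5]
  turn: [0, 0, 0, 0, 0]

```text
t: 13.12
ee_pos: [0.4952, -0.2364, 0.1248]
orientation: [2.559, 1.819, 0.014]
force: [-0.5, 1.8, 3.8]
opening: 0.002
```

Call:
jog_arm:
  translation:
    - [0, 0, 0.2]
    - [0, 0, 0.4]
    - [0, 0, 0.6]
    - [0, 0, 0.6]
  turn: [0, 0, 0, 0]

```text
t: 13.62
ee_pos: [0.4952, -0.2364, 0.1186]
orientation: [2.559, 1.819, 0.014]
force: [-1.2, 0.0, 4.1]
opening: -0.004
```

Tip at 96.6 mm; it needs to reach about 92.2.

Call:
jog_arm:
  translation:
    - [0, 0, 0.1]
    - [0, 0, 0.2]
    - [0, 0, 0.3]
    - [0, 0, 0.4]
    - [0, 0, 0.4]
  turn: [0, 0, 0, 0, 0]

```text
t: 14.25
ee_pos: [0.4953, -0.2364, 0.1148]
orientation: [2.559, 1.819, 0.014]
force: [-2.9, 0.7, 10.1]
opening: 0.0
```

Call:
jog_arm:
  translation:
    - [0, 0, 0.1]
    - [0, 0, 0.1]
    - [0, 0, 0.1]
  turn: [0, 0, 0]

```text
t: 14.62
ee_pos: [0.4953, -0.2364, 0.1141]
orientation: [2.559, 1.819, 0.014]
force: [-3.1, 2.2, 12.2]
opening: -0.001
```

Call:
jog_arm:
  translation:
    - [0, 0, -1]
    - [0, 0, -4]
    - [0, 0, -8]
    - [0, 0, -12]
    - [0, 0, -12]
  turn: [0, 0, 0, 0, 0]

```text
t: 15.25
ee_pos: [0.4954, -0.2375, 0.2368]
orientation: [2.556, 1.817, 0.019]
force: [-0.5, -0.2, -0.7]
opening: -0.002
```

```bash
python3 - <<'E'
from h import *
im=get_image('scene');save(im,'scene4')
for n,z in (('pad_small',.080),('pad_medium',.088),('pad_large',.096)):
    for r in models.regions_of(n,'scene')[:1]:
        v,u=np.nonzero(r['pixels']);print(n,round(r['score'],2),len(u),u.mean(),v.mean(),ray(im,u.mean(),v.mean(),z).round(4))
E
python3 d.py .494 -.237 .23
```

```text
pad_small 0.59 283 266.9929328621908 209.34982332155477 [ 0.5072 -0.044   0.08  ]
pad_medium 0.85 840 465.63690476190476 236.43571428571428 [0.5981 0.2562 0.088 ]
pad_large 0.79 1347 146.34892353377876 202.003711952487 [ 0.4987 -0.2356  0.096 ]
15.45 [ 0.4939 -0.2367  0.2332] force [-0.47 -0.04 -0.51] open 0.0 tilt -0.99997 x axis [0.329 0.944 0.007]
shift cm [-0.03  0.02  0.32]
```

View pics/scene4.png

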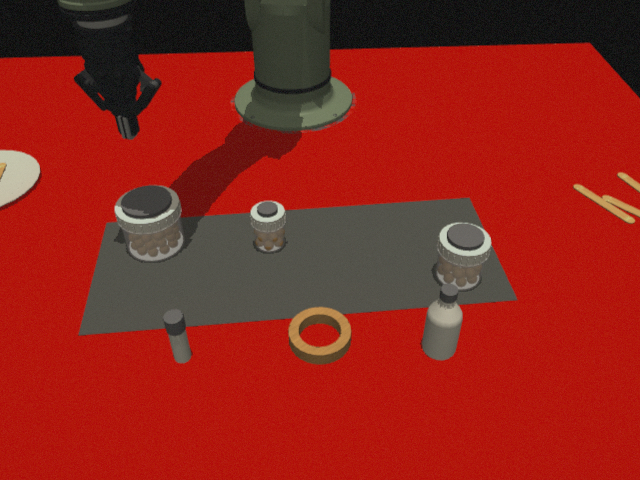

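All three lids look home. Pads are at (267,209), (466,236) and (146,202), the tubs haven't moved, and the hand is about 0.11 m above the large tub.

```bash
python3 -c "
from plant import ctrl
print(ctrl.sign_off())"
```

```text
the job is handed in; nothing more can be done
None
```

I pressed the small, medium and large lids home in that order with the shut fingertips, and handed the job in at about 15.5 s of the 48 s allowed.

- **Force:** each press ended at 12–13 N. The fingertip was then about 4 mm below the height the pad has when the lid is home. That matches the pad's spring against a lid stopped on the rim, and is well under the 30 N limit.
- **Last picture:** each pad had dropped 5–6 pixel rows from its starting position. Computed at their home heights, the pads sit within about 1 mm of where they started, so the tubs stayed put. The bottle, tape roll and glue stick looked undisturbed, and the hand was about 0.11 m above the large tub, touching nothing.
- **Disagreements:** the two cameras differed by 6–7 mm in x on the pad positions, so I used their average. A sideways force of 3–6 N showed while pressing, but no tub visibly shifted.

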